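# Tare the kitchen scale for the bowl

## Task

I want to weigh ingredients into the blue bowl: set the bowl down gently in the middle of the kitchen scale's round pan and let go of it. Then tare the scale with the bowl on it: roll the ridged thumbwheel in front of the dial with a fingertip, click by click, until the red zero mark of the turning dial lies under the needle, as near as the clicks allow. Leave the other things on the worktop where they are.

Things in the scene. Friction and masses are not known exactly. Their poses are not given: they have to be found in the camera images.
- scale: Sage-green mechanical kitchen scale, fixed where it stands; base 200 mm deep (x), 280 wide (y), base top 56 above the worktop. Origin: centre of its underside; x points away from its front (the front is its -x side), y to its left, z up. Left half: round steel pan. Right half: a round dial leaning back, and in front of it a thumbwheel between two cheeks.
- pan_top (a point): Centre of the flat top of the round steel pan: 150 mm across, 86 mm above the worktop when empty, 60 mm left (+y) of the scale's origin. It rides on a spring and sinks 20 mm per kg, at most 20 mm.
- wheel_top (a point): Highest point of the thumbwheel's ridged rim, 79.5 mm above the worktop, at (-58, -85) mm in the scale's frame. Black rubber wheel, 69 mm across, 16 wide; axis level along the scale's y, 34.5 mm below this point; 24 round ridges, 2.5 mm radius, 8.4 mm apart. It cannot be pressed in. Clear of it, the dial's drum begins 33 mm behind (+x) at 60 mm height and rises away to 124 mm.
- cheek (a point): Top of the left one of the two rounded cheeks that flank the thumbwheel (13 mm thick, 80 mm long in x, 2 mm from the wheel's sides), 72 mm above the worktop, 16.5 mm left of the wheel's middle. The wheel stands 7.5 mm above them, so about 20 mm of rim before and behind its highest point can be stroked from above, but it cannot be pinched.
- tare_wheel (a joint): Angle of the thumbwheel, rad, -1.6 to 7.0; grows when the top of its rim rolls away from the scale's front (+x, towards the dial). Clicks into a stop every 0.262 rad (9 mm of travel at the ridge tops) and stays there; passing a stop takes about 2 N along the rim, so a steady press of some 7 N (kept up as the finger moves) carries it. It turns the dial plate: each click growing, one mark clockwise; each click falling, one back.
- bezel: Fixed steel ring round the white dial plate, 113 mm across. Origin: middle of the dial's face, at (20, -85, 92) mm in the scale's frame; z out of the face (to the front and up, 35 degrees from vertical), x up the face. The plate in it (104 mm) is turned by the thumbwheel; black marks every 25 g (7.5 degrees), longer every 100 g, run clockwise from its thick red zero mark. A clear lens covers it.
- needle_tip (a point): Tip of the black needle, 44 mm from the middle of the dial. The empty pan leaves it pointing straight up the face; load turns it clockwise by one mark's width (7.5 degrees, 5.8 mm at the tip) per 25 g. The bowl weighs 130 to 230 g, not known beforehand.
- zero_mark (a point): Point on the dial plate's thick red zero mark, 44 mm from the middle, where the needle's tip lies when the scale reads zero. It turns with the plate, at first up to 2 marks to either side of straight up; with the bowl on it must be turned some 3 to 11 clicks clockwise to come under the needle.
- bowl: Blue ceramic prep bowl, empty, round: 100 mm across at the rim, 91 mm near the foot (standing ring 76 mm), 60 mm high, wall 5 mm, inner floor 6 mm up. Origin: centre of its underside, z up. Starts upright on the worktop, left of the scale; it can be taken by pinching the wall at the rim from above.
- shallot: Brown shallot, 64 x 67 x 71 mm, bystander; origin under its middle.
- teaspoon: Steel teaspoon, 138 mm long in x, bystander; origin under its middle.

How it is judged (in metres and radians):
On the way, in this order (a step that is already met when the one before it is completed fails the run):
1. the bowl stands upright on the middle of the pan, let go (horizontal distance between bowl and pan_top below 0.035 m and z of bowl in the frame of pan_top between -0.006 and 0.006 m and angle between bowl's own z axis and vertical below 0.1 rad and contact force between the fingers and bowl below 0.1 N), for 0.3 s.
2. with the bowl on the pan, the zero mark is brought under the needle with the thumbwheel (all of step 1 and distance between needle_tip and zero_mark below 0.0042 m), for 0.3 s.
At the end, for the whole second after the job is handed in: The bowl stands upright and at rest on the pan, its axis within 35 mm of the pan's centre, and the tip of the needle is at rest within 4.2 mm (about 0.7 of a mark) of the red zero mark (all of step 2 and linear speed of bowl below 0.02 m/s and velocity of joint tare_wheel between -0.1 and 0.1 rad/s); the robot touches nothing.
It fails at once if the bowl is banged down on the pan (over 25 N) (contact force between bowl and pan above 25 N).
It fails at once if a bystander is pushed more than 30 mm from its place (distance of any of shallot, teaspoon from where it was at the start of the episode above 0.03 m).
It also fails if it takes over 67 s, if anything falls off the work surface, if the arm or the gripper's body presses on something with over 40 N, if the wrist force passes 120 N, or if a joint passes its speed limit or range.

## Robot

A 6-joint arm with a two-finger parallel gripper is mounted at the origin on a cart in front of the work surface, level with it; the furniture and walls round the work are solid. World frame = base frame: x ahead of the robot, y to its left, z up, the work surface at z = 0. Lengths are in mm, angles in degrees, forces in N, time in s.
With the tool pointing down it reaches from about 300 to 850 mm from the base axis. Payload 4.2 kg.
Tool frame: the origin (TCP) lies midway between the tips of the shut fingers; the grasp point (between the pads) lies env.hold_point_z behind it (env.hold_point_z is the distance from the TCP to the grasp point, in mm); z points along the fingers, y is the line along which they close (so a half turn about z gives the same grasp; the last joint's range is limited). The gripper opens to 91 mm and grips with 3 to 60 N. Pads are 32 mm wide; open, the fingers measure 118 mm over their backs; the gripper's body (76 mm by 178 mm) begins 60 mm behind the grasp point.
Start: joints at [-69.614, 18.312, 89.639, -0, 72.044, -1.146], TCP at [211.039, -534.889, 213.976] pointing down, gripper open.
Joint ranges: [-177.97, 177.97], [-48.28, 115.42], [12.27, 149.76], [-77.06, 257.06], [2.81, 150.46], [-146.56, 146.56]. Speed limits (degrees/s): [147.25, 147.25, 180, 180, 180, 180].

## Interface

Orientations are given as [roll, pitch, yaw] about the fixed x, y, z axes, in that order (R = Rz(yaw) Ry(pitch) Rx(roll)).
In Python, from workcell import env, viewer, spotter gives the robot as it stands.
- The arm moves only by the tool apply_moves, never from a script. Its arguments are lists of equal length, an entry for each row: "delta_pos": the shift along the world's x, y, z normalised to -1 to 1, where 1 is 120 mm, a list of three; "rot": the turn, a rotation vector about the world's x, y, z normalised to -1 to 1, where 1 is 1.5 rad, a list of three; "hand": the opening, from 0 (shut) to 1 (fully open). A call has 1 to 10 rows; each row is the pose to reach, as a shift and turn from the pose commanded when the call began; what a row does not reach only later rows make up. A row lasts 1/12 s, in which the tool goes at most 41.7 mm and 7.16 degrees, less where a joint would pass 70% of its speed; a pose out of reach is approached as far as the arm can. A call with a number of a shift or a turn outside -1 to 1 is refused whole. A call with a gripper value outside its range is refused whole. The fingers move at their own pace and stop on an object; "newtons" is the grip in N (left out, the last holds). Time passes only in rows, so rows that repeat a pose let the fingers close. It gives the time, the measured TCP pose, the force, the opening and the grip force at its end, in the units of the state.
- env.state(): the state, without advancing time (a new reading comes with each control period).
- viewer.grab_frame(name): name is "side" or "top" or "wrist"; returns a dict with "pixels" (384x512x3 uint8, red, green, blue), "camera_matrix" (3x3 intrinsics, pixels), "R" (3x3) and "t" (3): a world point X has camera coordinates R X + t; the wrist camera has in their place "mount" (4x4, takes a point from camera to tool coordinates, whose origin is the TCP and whose axes are the flange's). Camera axes: x right, y down, z forward; pixel columns grow to the right and rows downward; lengths in mm; the calibration is good to about 2 mm. A picture is of the moment at which its call begins: read the wrist's pose just before it. There is no depth.
- env.job_done(): hands the job in; it is judged then, once.
Trained networks look in a picture, given as the dict that the camera call returned (one of the last four; its "shot" number tells which), for a name from the list of things; names that differ only in an ending like _2 or _b are one class to them, and where a whole thing is asked for, a point or a joint stands for the part that bears it (a point fixed in the world has none). Each returns a list of dicts, best first, with "score" (0 to 1); they miss things now and then, are a little off and sometimes report something else, mostly with a low value. They report only what shows in the picture. A call takes as long as a camera call.
- spotter.trace(picture, query): "mask" (384x512 bool, what is visible of it) and "box" ([centre column, centre row, width, height] in pixels, round what is visible of it).
- spotter.landmark_of(picture, query): "position" ([column, row] in pixels: a listed point, or the origin of a listed thing).
The state is a dict: "time_s": time; "qpos": joint angles; "qvel": joint speeds; "effort": joint torques, N m; "ee_pos": TCP position; "ee_rot": TCP orientation; "force": force on the tool from outside, world axes, zero at the start; "torque": the same for the moment, N m; "gripper_width": finger opening in mm; "gripper_force": force on a finger pad.
Only numpy, scipy, OpenCV 4.12 (cv2) and the standard library are available. Lean on these libraries where they do the work, as an engineer would, in place of code of your own. Each camera call takes 0.05 s, during which the arm holds its last target. There are 200 camera calls.

## Working session

There is one attempt and no reset: what is moved stays moved. The work goes in short steps, Python scripts to look and compute and a tool call to move; the robot and the scene stay as the last step left them, time stands still between calls to the robot, and variables do not carry over. Pictures are saved under pics/ and viewed, at most 10 in all, crops included, and the job is handed in when it is done.

Besides the shell and the picture viewer there is one more tool, called after "Emit:" by a JSON object that holds its "op" and its "data", one argument or row to a line. apply_moves: Moves the arm, as the interface text tells. Its arguments: {"type":"object","properties":{"delta_pos":{"type":"array"},"rot":{"type":"array"},"hand":{"type":"array"},"newtons":{"type":"number"}},"required":["delta_pos","rot","hand"]}

```bash
mkdir -p pics; ls; cat > h.py <<'E'
import numpy as np, cv2
from workcell import env, viewer, spotter
from scipy.spatial.transform import Rotation as Ro
def cam(name):
    s=env.state(); f=viewer.grab_frame(name)
    if 'R' in f: R=np.array(f['R']);t=np.array(f['t']).ravel()
    else:
        M=np.array(f['mount']); Rt=Ro.from_euler('xyz',s['ee_rot'],degrees=True).as_matrix()
        Rw=Rt@M[:3,:3]; c=Rt@M[:3,3]+np.array(s['ee_pos']); R=Rw.T; t=-R@c
    f['Rw']=R; f['tw']=t; return f
def ray(f,px):
    d=f['Rw'].T@np.linalg.inv(np.array(f['camera_matrix']))@np.array([px[0],px[1],1.]); return -f['Rw'].T@f['tw'],d
def atz(f,px,z):
    c,d=ray(f,px); return c+d*(z-c[2])/d[2]
def proj(f,X):
    p=np.array(f['camera_matrix'])@(f['Rw']@np.array(X,float)+f['tw']); return p[:2]/p[2]
def lm(f,q):
    r=spotter.landmark_of(f,q); return (np.array(r[0]['position']),round(r[0]['score'],2)) if r else (None,0)
def tri(obs):
    A=np.zeros((3,3));b=np.zeros(3)
    for f,p in obs:
        c,d=ray(f,p);d=d/np.linalg.norm(d);P=np.eye(3)-np.outer(d,d);A+=P;b+=P@c
    return np.linalg.solve(A,b)
def save(f,n): cv2.imwrite('pics/'+n,f['pixels'][:,:,::-1])
E
python3 - <<'E'
from h import *
print(env.hold_point_z, env.state())
F={n:cam(n) for n in('side','top')}
cv2.imwrite('pics/a.png',cv2.resize(np.vstack([F['side']['pixels'],F['top']['pixels']])[:,:,::-1],(400,600)) )
z=dict(scale=0,pan_top=86,wheel_top=79.5,cheek=72,bezel=92,needle_tip=None,zero_mark=None,bowl=0,shallot=0,teaspoon=0)
for q in z:
    o=[]
    for n,f in F.items():
        p,s=lm(f,q)
        if p is None: continue
        o.append((f,p)); print(q,n,p.round(1),s, atz(f,p,z[q]).round(1) if z[q] is not None else '')
    if len(o)==2: print('   tri',tri(o).round(1))
E
```

```text
pics
18.8 {'time_s': 0.0, 'qpos': array([-6.96160246e+01,  1.83508296e+01,  8.97057945e+01, -8.92076797e-04,
        7.20430505e+01, -1.14608959e+00]), 'qvel': array([-0.07693388, -0.092221  ,  0.06464088,  0.06331702, -0.01354846,
        0.1263378 ]), 'effort': array([-3.25532192e-04, -4.12468994e+01, -2.31970525e+01,  7.25429133e-02,
        4.57368081e-02, -1.45652607e-04]), 'ee_pos': array([ 210.83998328, -534.41501644,  213.13255271]), 'ee_rot': array([-1.79900328e+02, -1.14568810e-03,  2.15303398e+01]), 'force': array([0.40339201, 0.2191519 , 0.02675549]), 'torque': array([-0.02144523, -0.01405728, -0.00026522]), 'gripper_force': 0.0, 'gripper_width': 91.13651377200033}
scale side [271.3 217. ] 0.62 [ 520.1 -301.5    0. ]
scale top [267.3 213.8] 0.87 [ 505.9 -293.7    0. ]
   tri [ 511.4 -292.4    6.1]
pan_top side [268.1 202.9] 0.78 [ 511.5 -236.1   86. ]
pan_top top [241.2 213.4] 0.85 [ 497.5 -227.1   86. ]
   tri [ 502.7 -226.2   92. ]
wheel_top side [299.  185.4] 0.7 [ 452.2 -371.9   79.5]
wheel_top top [300.2 227.5] 0.69 [ 465.2 -376.1   79.5]
   tri [ 459.4 -377.4   76.4]
cheek side [296.6 185.7] 0.7 [ 461.5 -382.5   72. ]
cheek top [295.3 231.1] 0.79 [ 456.4 -364.5   72. ]
   tri [ 456.8 -363.5   82. ]
bezel side [272.4 180.1] 0.65 [ 532.3 -363.    92. ]
bezel top [296.6 197.5] 0.69 [ 539.5 -365.6   92. ]
   tri [ 536.5 -366.3   90.3]
zero_mark side [273.6 216.9] 0.74 
bowl side [274.4 295.9] 0.82 [427.6  22.9   0. ]
shallot side [295.5 185.4] 0.54 [ 492.  -520.8    0. ]
shallot top [349.4 198.2] 0.77 [ 552.8 -517.6    0. ]
   tri [ 522.5 -520.8    1.1]
teaspoon side [302.9 179.7] 0.58 [ 475.7 -570.     0. ]
teaspoon top [366.6 231.4] 0.71 [ 463.  -562.9    0. ]
   tri [ 468.3 -560.7    5.1]
```

View pics/a.png

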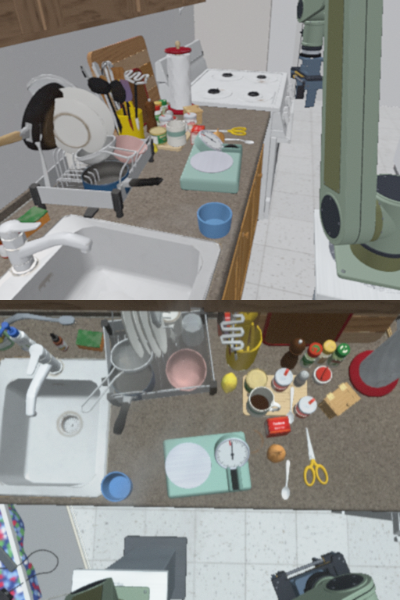

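The side view shows the bowl at about (215,220), left of the scale. In the top view the scale has its pan on the left, and its dial and wheel on the right. I'm moving over to the bowl.

Emit:
{"op": "apply_moves", "data": {
  "delta_pos": [
    [0.315, 0.92, 0.05],
    [0.315, 0.92, 0.05],
    [0.315, 0.92, 0.05],
    [0.315, 0.92, 0.05]
  ],
  "rot": [
    [0, 0, 0.16],
    [0, 0, 0.16],
    [0, 0, 0.16],
    [0, 0, 0.16]
  ],
  "hand": [1, 1, 1, 1]
}}

```text
time_s: 1.43
ee_pos: [249.7, -419.3, 220.4]
ee_rot: [-179.9, -0.1, 35.5]
force: [0.1, 1.3, -0.3]
gripper_width: 91.0
gripper_force: 0.0
```

Emit:
{"op": "apply_moves", "data": {
  "delta_pos": [
    [0.315, 0.92, 0.05],
    [0.315, 0.92, 0.05],
    [0.315, 0.92, 0.05],
    [0.315, 0.92, 0.05]
  ],
  "rot": [
    [0, 0, 0.16],
    [0, 0, 0.16],
    [0, 0, 0.16],
    [0, 0, 0.16]
  ],
  "hand": [1, 1, 1, 1]
}}

```text
time_s: 1.77
ee_pos: [287.4, -309.9, 226.5]
ee_rot: [-180.0, -0.1, 49.2]
force: [-1.0, 0.1, 1.0]
gripper_width: 91.3
gripper_force: 0.0
```

Emit:
{"op": "apply_moves", "data": {
  "delta_pos": [
    [0.315, 0.92, 0.05],
    [0.315, 0.92, 0.05],
    [0.315, 0.92, 0.05],
    [0.315, 0.92, 0.05]
  ],
  "rot": [
    [0, 0, 0.16],
    [0, 0, 0.16],
    [0, 0, 0.16],
    [0, 0, 0.16]
  ],
  "hand": [1, 1, 1, 1]
}}

```text
time_s: 2.1
ee_pos: [325.7, -200.3, 232.5]
ee_rot: [179.9, -0.1, 63.1]
force: [-0.9, -0.7, -0.0]
gripper_width: 91.5
gripper_force: 0.0
```

Emit:
{"op": "apply_moves", "data": {
  "delta_pos": [
    [0.315, 0.92, 0.05],
    [0.315, 0.92, 0.05],
    [0.315, 0.92, 0.05],
    [0.315, 0.92, 0.05]
  ],
  "rot": [
    [0, 0, 0.16],
    [0, 0, 0.16],
    [0, 0, 0.16],
    [0, 0, 0.16]
  ],
  "hand": [1, 1, 1, 1]
}}

```text
time_s: 2.43
ee_pos: [364.3, -90.2, 238.5]
ee_rot: [179.9, -0.1, 76.8]
force: [-0.7, -1.3, -0.2]
gripper_width: 91.0
gripper_force: 0.0
```

Emit:
{"op": "apply_moves", "data": {
  "delta_pos": [
    [0.315, 0.92, 0.05],
    [0.315, 0.92, 0.05],
    [0.315, 0.92, 0.05],
    [0.315, 0.92, 0.05]
  ],
  "rot": [
    [0, 0, 0.16],
    [0, 0, 0.16],
    [0, 0, 0.16],
    [0, 0, 0.16]
  ],
  "hand": [1, 1, 1, 1]
}}

```text
time_s: 2.77
ee_pos: [402.8, 20.0, 244.4]
ee_rot: [179.8, -0.1, 90.5]
force: [0.7, -0.7, 0.1]
gripper_width: 90.8
gripper_force: 0.0
```

```bash
python3 - <<'E'
from h import *
s=env.state(); print(s['time_s'],s['ee_pos'],s['ee_rot'],s['qpos'].round(0))
F={n:cam(n) for n in('side','top','wrist')}
print(np.round(F['wrist']['mount'],2))
save(F['wrist'],'b.png')
for n,f in F.items():
    p,sc=lm(f,'bowl'); r=spotter.trace(f,'bowl')
    print(n, None if p is None else (p,sc,atz(f,p,0).round(1)))
    if r:
        print(r[0]['box'],r[0]['score'], atz(f,r[0]['box'][:2],55).round(1))
        m=r[0]['mask']; ys,xs=np.nonzero(m); X=[atz(f,q,60) for q in ((xs.min(),r[0]['box'][1]),(xs.max()+1,r[0]['box'][1]),(r[0]['box'][0],ys.min()),(r[0]['box'][0],ys.max()+1))]; print(np.round(X,1))
E
```

```text
2.7667 [402.75307101  20.00558536 244.36827282] [ 1.79844284e+02 -1.01963676e-01  9.05164433e+01] [  1.   1. 107.   0.  72.   1.]
[[  -0.     -0.97   -0.26   73.71]
 [   1.     -0.     -0.      1.23]
 [   0.     -0.26    0.97 -170.33]
 [   0.      0.      0.      1.  ]]
side (array([274.7, 293.6]), 0.56, array([428.8,  15.5,   0. ]))
[276.4, 282.5, 47.9, 47.3] 0.75 [418.7  39.9  55. ]
[[463.5  57.7  60. ]
 [372.9  33.7  60. ]
 [437.  -33.   60. ]
 [401.  110.2  60. ]]
top (array([154. , 237.7]), 0.95, array([435.2,  12.6,   0. ]))
[150.7, 239.1, 41.7, 37.3] 0.94 [429.7   6.3  55. ]
[[428.5  60.7  60. ]
 [430.5 -44.7  60. ]
 [481.2   7.7  60. ]
 [379.2   2.1  60. ]]
wrist (array([273.2, 166.1]), 0.58, array([429.6,  13.7,   0. ]))
[278.3, 175.6, 87.4, 86.0] 0.72 [432.1  12.7  55. ]
[[383.   13.5  60. ]
 [481.8  14.1  60. ]
 [430.3  63.2  60. ]
 [433.  -36.6  60. ]]
```

View pics/b.png

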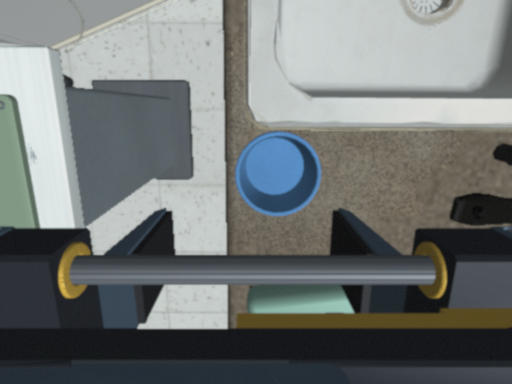

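The wrist view shows the bowl at (278,173), clear of the fingers and standing near the counter's front edge. I'll pinch the near wall.

Emit:
{"op": "apply_moves", "data": {
  "delta_pos": [
    [-0.157, -0.058, -0.3],
    [-0.157, -0.058, -0.6],
    [-0.157, -0.058, -0.92],
    [-0.157, -0.058, -0.92],
    [-0.157, -0.058, -0.92],
    [-0.157, -0.058, -0.92]
  ],
  "rot": [
    [0, 0, 0],
    [0, 0, 0],
    [0, 0, 0],
    [0, 0, 0],
    [0, 0, 0],
    [0, 0, 0]
  ],
  "hand": [0.44, 0.44, 0.44, 0.44, 0.44, 0.44]
}}

```text
time_s: 3.72
ee_pos: [382.9, 9.9, 135.3]
ee_rot: [179.8, 0.0, 90.3]
force: [0.2, 0.2, 0.2]
gripper_width: 54.1
gripper_force: 0.0
```

```bash
python3 - <<'E'
from h import *
s=env.state(); print(s['ee_pos'],s['ee_rot'],s['gripper_width'])
f=cam('wrist'); save(f,'c.png')
r=spotter.trace(f,'bowl')
if r:
    b=r[0]['box'];print(b,r[0]['score'],[atz(f,q,60).round(1) for q in((b[0],b[1]),(b[0]-b[2]/2,b[1]),(b[0]+b[2]/2,b[1]),(b[0],b[1]-b[3]/2))])
E
```

```text
[382.85231742   9.92831768 135.27926365] [1.79820740e+02 2.33650439e-03 9.02590861e+01] 54.08674546502448
[309.4, 191.8, 120.3, 122.2] 0.66 [array([430.3,  17.4,  60. ]), array([381.6,  17.2,  60. ]), array([478.9,  17.5,  60. ]), array([427.8,  66. ,  60. ])]
```

View pics/c.png

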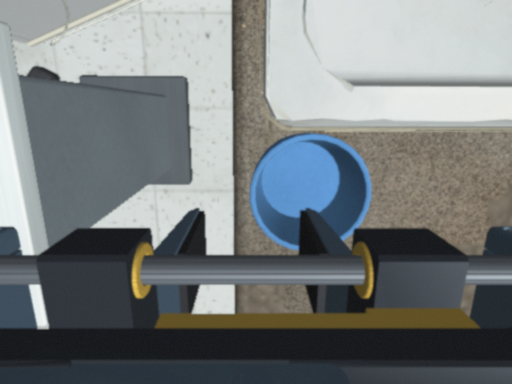

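The bowl's rim is centred at (310,192), and its near wall lies between the two fingers. Going down.

Emit:
{"op": "apply_moves", "data": {
  "delta_pos": [
    [0.008, 0.04, -0.2],
    [0.008, 0.04, -0.45],
    [0.008, 0.04, -0.65],
    [0.008, 0.04, -0.84],
    [0.008, 0.04, -0.84],
    [0.008, 0.04, -0.84]
  ],
  "rot": [
    [0, 0, 0],
    [0, 0, 0],
    [0, 0, 0],
    [0, 0, 0],
    [0, 0, 0],
    [0, 0, 0]
  ],
  "hand": [0.44, 0.44, 0.44, 0.44, 0.44, 0.44]
}}

```text
time_s: 4.32
ee_pos: [383.0, 15.0, 33.5]
ee_rot: [180.0, -0.0, 90.3]
force: [0.7, 0.8, 0.4]
gripper_width: 40.4
gripper_force: 0.0
```

Emit:
{"op": "apply_moves", "data": {
  "delta_pos": [
    [0, 0, 0],
    [0, 0, 0],
    [0, 0, 0],
    [0, 0, 0],
    [0, 0, 0],
    [0, 0, 0],
    [0, 0, 0],
    [0, 0, 0]
  ],
  "rot": [
    [0, 0, 0],
    [0, 0, 0],
    [0, 0, 0],
    [0, 0, 0],
    [0, 0, 0],
    [0, 0, 0],
    [0, 0, 0],
    [0, 0, 0]
  ],
  "hand": [0, 0, 0, 0, 0, 0, 0, 0],
  "newtons": 20
}}

```text
time_s: 4.98
ee_pos: [383.4, 14.8, 33.7]
ee_rot: [179.8, 0.0, 90.3]
force: [-1.1, -1.1, 7.5]
gripper_width: 9.2
gripper_force: 19.1
```

Emit:
{"op": "apply_moves", "data": {
  "delta_pos": [
    [0, 0, 0.15],
    [0, 0, 0.4],
    [0, 0, 0.7],
    [0, 0, 1],
    [0, 0, 1],
    [0, 0, 1]
  ],
  "rot": [
    [0, 0, 0],
    [0, 0, 0],
    [0, 0, 0],
    [0, 0, 0],
    [0, 0, 0],
    [0, 0, 0]
  ],
  "hand": [0, 0, 0, 0, 0, 0]
}}

```text
time_s: 5.48
ee_pos: [382.9, 15.0, 154.1]
ee_rot: [179.8, -0.0, 90.3]
force: [0.1, 0.3, -3.2]
gripper_width: 8.6
gripper_force: 20.2
```

```bash
python3 - <<'E'
from h import *
s=env.state(); print(s['ee_pos'],s['ee_rot'],s['gripper_width'],s['force'])
f=cam('wrist'); t=cam('top')
r=spotter.trace(f,'bowl')
h=180-2
if r:
    b=r[0]['box'];print(b,r[0]['score'],[atz(f,q,h).round(1) for q in((b[0],b[1]),(b[0]-b[2]/2,b[1]),(b[0]+b[2]/2,b[1]),(b[0],b[1]-b[3]/2))])
for q,z in(('pan_top',86),('wheel_top',79.5),('bezel',92)):
    p,sc=lm(t,q); print(q,p,sc,atz(t,p,z).round(1))
r=spotter.trace(t,'pan_top'); 
for k in r[:2]: print(k['box'],k['score'],atz(t,k['box'][:2],86))
E
```

```text
[382.86056088  14.96814324 154.09058762] [ 1.79781728e+02 -1.33648850e-03  9.02877252e+01] 8.574380216800392 [ 0.11206713  0.25953555 -3.15556567]
[339.3, 236.6, 188.0, 173.1] 0.92 [array([427.4,  26. , 178. ]), array([380.3,  25.8, 178. ]), array([474.6,  26.1, 178. ]), array([424.1,  69.4, 178. ])]
pan_top [240.5 211.1] 0.82 [ 503.3 -225.2   86. ]
wheel_top [303.  228.5] 0.74 [ 462.9 -383.2   79.5]
bezel [299.1 197.4] 0.71 [ 539.9 -371.8   92. ]
[240.8, 213.5, 59.8, 59.2] 0.69 [ 497.23517319 -226.08962608   86.        ]
```

Emit:
{"op": "apply_moves", "data": {
  "delta_pos": [
    [0.07, -0.2, 0],
    [0.13, -0.45, 0],
    [0.2, -0.675, 0],
    [0.2, -0.675, 0]
  ],
  "rot": [
    [0, 0, 0],
    [0, 0, 0],
    [0, 0, 0],
    [0, 0, 0]
  ],
  "hand": [0, 0, 0, 0]
}}

```text
time_s: 6.17
ee_pos: [408.0, -69.6, 152.4]
ee_rot: [179.9, 0.1, 90.1]
force: [0.1, 0.1, -2.0]
gripper_width: 8.1
gripper_force: 20.3
```

Emit:
{"op": "apply_moves", "data": {
  "delta_pos": [
    [0.07, -0.2, 0],
    [0.13, -0.45, 0],
    [0.2, -0.675, 0],
    [0.2, -0.675, 0]
  ],
  "rot": [
    [0, 0, 0],
    [0, 0, 0],
    [0, 0, 0],
    [0, 0, 0]
  ],
  "hand": [0, 0, 0, 0]
}}

```text
time_s: 6.5
ee_pos: [432.1, -150.7, 152.4]
ee_rot: [179.9, 0.1, 90.1]
force: [0.2, -0.3, -1.5]
gripper_width: 8.5
gripper_force: 20.3
```

Emit:
{"op": "apply_moves", "data": {
  "delta_pos": [
    [0.07, -0.2, 0],
    [0.13, -0.45, 0],
    [0.2, -0.675, 0],
    [0.2, -0.675, 0],
    [0.2, -0.675, 0],
    [0.2, -0.675, 0]
  ],
  "rot": [
    [0, 0, 0],
    [0, 0, 0],
    [0, 0, 0],
    [0, 0, 0],
    [0, 0, 0],
    [0, 0, 0]
  ],
  "hand": [0, 0, 0, 0, 0, 0]
}}

```text
time_s: 7.0
ee_pos: [453.4, -226.9, 152.0]
ee_rot: [-179.9, -0.1, 90.3]
force: [0.2, -0.0, -1.8]
gripper_width: 8.4
gripper_force: 20.3
```

```bash
python3 - <<'E'
from h import *
s=env.state(); print(s['ee_pos'],s['ee_rot'],s['gripper_width'],s['force'])
f=cam('wrist'); t=cam('side')
save(f,'d.png')
for q,z in(('bowl',120),('pan_top',86),('wheel_top',79.5),('bezel',92)):
  for g in (f,t):
    p,sc=lm(g,q); print(q,p,sc,None if p is None else atz(g,p,z).round(1))
E
```

```text
[ 453.40952284 -226.91652118  151.95953933] [-1.79880837e+02 -1.00897203e-01  9.02815263e+01] 8.365154656480282 [ 0.19732638 -0.00450658 -1.75269534]
bowl [310.3 215.2] 0.78 [ 493.8 -224.1  120. ]
bowl [273.6 198.5] 0.88 [ 487.7 -204.8  120. ]
pan_top None 0 None
pan_top [270.4 206.2] 0.92 [ 500.7 -220.2   86. ]
wheel_top None 0 None
wheel_top [267.7 204.2] 0.22 [ 513.7 -239.8   79.5]
bezel None 0 None
bezel [270.  178.3] 0.54 [ 542.4 -373.1   92. ]
```

View pics/d.png

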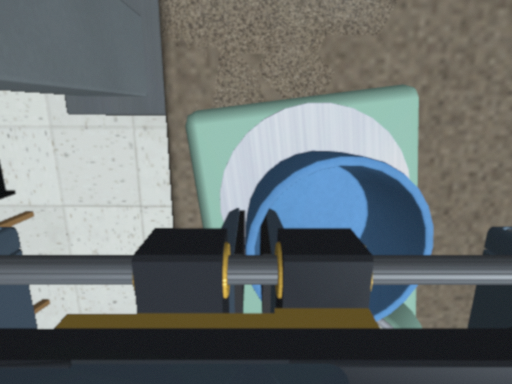

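The bowl is held over the pan. The visible pan edge passes through (220,190), (320,103) and (410,170), so I'll fit a circle to it.

```bash
python3 - <<'E'
from h import *
from scipy.optimize import least_squares as ls
f=cam('wrist')
P=np.array([atz(f,p,86)[:2] for p in((221,190),(260,122),(320,103),(375,120),(409,175))])
print(P.round(1)); r=ls(lambda v:np.hypot(*(P-v).T)-75,P.mean(0)-[0,40]);print(r.x,r.fun.round(1))
# bowl rim
Q=np.array([atz(f,p,178)[:2] for p in((432,230),(345,157),(270,187),(405,180))])
r=ls(lambda v:np.hypot(*(Q-v).T)-50,Q.mean(0)-[0,40]);print(r.x,r.fun.round(1))
E
```

```text
[[ 430.8 -216.9]
 [ 460.6 -165. ]
 [ 504.  -151.3]
 [ 545.1 -163.2]
 [ 575.6 -204.3]]
[ 504.47553863 -226.22708856] [-0.7  0.4 -0.1  0.  -0.5]
[ 496.815692   -227.14340479] [-0.7  0.7 -0.8  0.2]
```

Emit:
{"op": "apply_moves", "data": {
  "delta_pos": [
    [0.05, 0, -0.06],
    [0.05, 0, -0.12],
    [0.05, 0, -0.18],
    [0.05, 0, -0.22],
    [0.05, 0, -0.24],
    [0.05, 0, -0.255],
    [0.05, 0, -0.265],
    [0.05, 0, -0.275],
    [0.05, 0, -0.285],
    [0.05, 0, -0.285]
  ],
  "rot": [
    [0, 0, 0],
    [0, 0, 0],
    [0, 0, 0],
    [0, 0, 0],
    [0, 0, 0],
    [0, 0, 0],
    [0, 0, 0],
    [0, 0, 0],
    [0, 0, 0],
    [0, 0, 0]
  ],
  "hand": [0, 0, 0, 0, 0, 0, 0, 0, 0, 0]
}}

```text
time_s: 8.38
ee_pos: [460.3, -228.1, 118.8]
ee_rot: [180.0, 0.0, 90.3]
force: [-1.5, 1.3, 1.9]
gripper_width: 8.4
gripper_force: 20.4
```

Emit:
{"op": "apply_moves", "data": {
  "delta_pos": [
    [0, 0, -0.01],
    [0, 0, -0.01],
    [0, 0, -0.01],
    [0, 0, -0.01],
    [0, 0, -0.01],
    [0, 0, -0.01],
    [0, 0, -0.01],
    [0, 0, -0.01]
  ],
  "rot": [
    [0, 0, 0],
    [0, 0, 0],
    [0, 0, 0],
    [0, 0, 0],
    [0, 0, 0],
    [0, 0, 0],
    [0, 0, 0],
    [0, 0, 0]
  ],
  "hand": [0.08, 0.12, 0.17, 0.22, 0.28, 0.33, 0.33, 0.33]
}}

```text
time_s: 9.05
ee_pos: [460.3, -228.1, 117.4]
ee_rot: [180.0, 0.0, 90.3]
force: [-0.1, 0.9, -0.2]
gripper_width: 30.3
gripper_force: 0.0
```

Emit:
{"op": "apply_moves", "data": {
  "delta_pos": [
    [0, 0, 0.2],
    [0, 0, 0.45],
    [0, 0, 0.7],
    [0, 0, 0.95],
    [0, 0, 0.95],
    [0, 0, 0.95]
  ],
  "rot": [
    [0, 0, 0],
    [0, 0, 0],
    [0, 0, 0],
    [0, 0, 0],
    [0, 0, 0],
    [0, 0, 0]
  ],
  "hand": [0.33, 0.33, 0.33, 0.33, 0.33, 0.33]
}}

```text
time_s: 9.55
ee_pos: [461.0, -228.5, 233.1]
ee_rot: [179.8, 0.1, 90.3]
force: [-0.6, 0.2, -0.5]
gripper_width: 29.9
gripper_force: 0.0
```

```bash
python3 - <<'E'
from h import *
s=env.state(); print(s['time_s'],s['ee_pos'],s['ee_rot'],s['gripper_width'],s['force'])
f=cam('wrist'); t=cam('top')
for g in(f,t):
    r=spotter.trace(g,'bowl'); b=r[0]['box']; print(b,atz(g,b[:2],120).round(1))
for q,z in(('bowl',84),('pan_top',84),('wheel_top',79.5),('cheek',72),('bezel',92),('needle_tip',120),('zero_mark',120)):
    p,sc=lm(t,q); print(q,p,sc,None if p is None else atz(t,p,z).round(1))
y,x=228,300
a=cv2.resize(t['pixels'][150:270,200:360],(640,480),interpolation=cv2.INTER_CUBIC); cv2.imwrite('pics/e.png',a[:,:,::-1])
E
```

```text
9.55 [ 461.03876365 -228.52102333  233.14219076] [1.79773424e+02 1.18410995e-01 9.02854861e+01] 29.910403856373446 [-0.64871635  0.16020507 -0.51504527]
[299.9, 187.6, 114.7, 107.4] [ 506.7 -227.5  120. ]Traceback (most recent call last):
  File "<stdin>", line 5, in <module>
IndexError: list index out of range
```

The bowl stands on the pan at about (506,-228), and the pan centre is (504,-226). Next I'm moving to look at the dial.

Emit:
{"op": "apply_moves", "data": {
  "delta_pos": [
    [0.1, -0.4, 0],
    [0.15, -0.8, 0],
    [0.15, -0.8, 0],
    [0.15, -0.8, 0]
  ],
  "rot": [
    [0, 0, 0],
    [0, 0, 0],
    [0, 0, 0],
    [0, 0, 0]
  ],
  "hand": [0, 0, 0, 0],
  "newtons": 15
}}

```text
time_s: 10.08
ee_pos: [478.0, -326.9, 229.4]
ee_rot: [-179.9, -0.0, 90.1]
force: [0.1, -0.7, 0.1]
gripper_width: 6.7
gripper_force: 0.0
```

Emit:
{"op": "apply_moves", "data": {
  "delta_pos": [
    [0.1, -0.4, 0],
    [0.15, -0.8, 0],
    [0.15, -0.8, 0],
    [0.15, -0.8, 0],
    [0.15, -0.8, 0]
  ],
  "rot": [
    [0, 0, 0],
    [0, 0, 0],
    [0, 0, 0],
    [0, 0, 0],
    [0, 0, 0]
  ],
  "hand": [0, 0, 0, 0, 0]
}}

```text
time_s: 10.5
ee_pos: [495.7, -419.0, 230.0]
ee_rot: [-179.9, -0.2, 90.2]
force: [-0.3, 1.2, 0.3]
gripper_width: 0.6
gripper_force: 0.0
```

```bash
python3 - <<'E'
from h import *
s=env.state(); print(s['time_s'],s['ee_pos'],s['ee_rot'],s['gripper_width'],s['force'])
f=cam('wrist')
for q,z in(('bowl',83),('pan_top',83),('wheel_top',79.5),('cheek',72),('bezel',92),('needle_tip',110),('zero_mark',110)):
    p,sc=lm(f,q); print(q,p,sc,None if p is None else atz(f,p,z).round(1))
p,_=lm(f,'bezel')
if p is None: p=(320,160)
c,r=map(int,p); c0=max(c-110,0);r0=max(r-85,0); print('crop',c0,r0)
a=cv2.resize(f['pixels'][r0:r0+150,c0:c0+200],(800,600),interpolation=cv2.INTER_CUBIC); cv2.imwrite('pics/f.png',a[:,:,::-1])
E
```

```text
10.5 [ 495.69162877 -418.97315979  229.99352584] [-1.79892198e+02 -1.77510207e-01  9.02431278e+01] 0.5662231366749376 [-0.32733498  1.24095875  0.34486965]
bowl [263.8  53.6] 0.74 [ 506.7 -296.8   83. ]
pan_top None 0 None
wheel_top None 0 None
cheek [216.8 125.1] 0.68 [ 459.9 -363.    72. ]
bezel [296.6 129.1] 0.81 [ 538.9 -365.5   92. ]
needle_tip None 0 None
zero_mark None 0 None
crop 186 44
```

View pics/f.png

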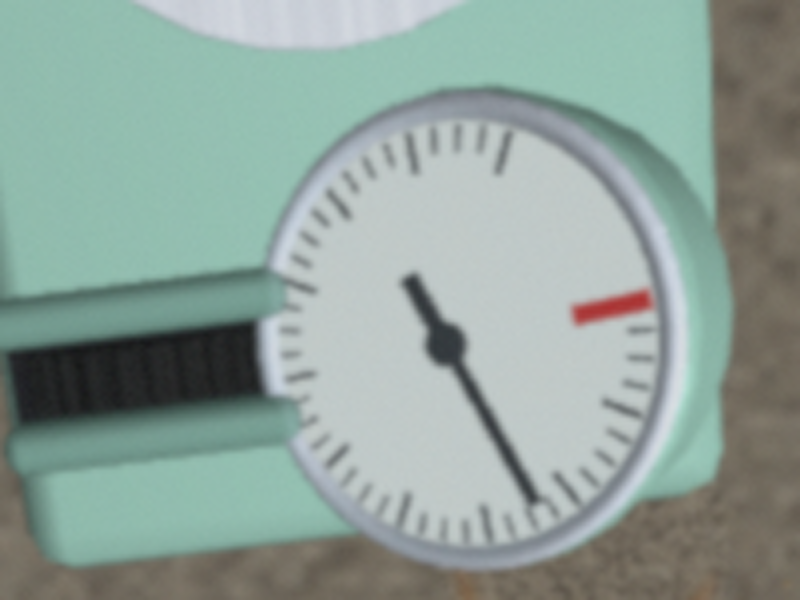

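The wrist crop shows the red zero at (612,307), dial hub at (445,343) and needle tip at (535,500). The long marks are at (622,407) and (568,490). Now I'll compute the clicks from the dial plane geometry.

```bash
cat >> h.py <<'E'
def dial(f,hub,pts,yaw):
    # angles clockwise (deg) on the dial plane through hub; radius mm
    Rz=Ro.from_euler('z',yaw,degrees=True).as_matrix(); a=np.radians(35)
    n=Rz@[-np.sin(a),0,np.cos(a)]; up=Rz@[np.cos(a),0,np.sin(a)]; rt=np.cross(up,n)
    C=atz(f,hub,92); out=[]
    for p in pts:
        c,d=ray(f,p); X=c+d*(n@(C-c))/(n@d)-C; out.append((round(float(np.degrees(np.arctan2(X@rt,X@up))),1),round(float(np.linalg.norm(X)),1)))
    return C,out
E
python3 - <<'E'
from h import *
f=cam('wrist')
P=lambda u,v:(186+(u+.5)/4-.5,44+(v+.5)/4-.5)
print(dial(f,P(445,343),[P(*q) for q in((535,500),(612,307),(622,407),(568,490),(488,522),(405,508),(337,457),(412,153),(505,153),(468,329))],6))
for q in((135,372),(15,387),(258,360)): print(atz(f,P(*q),79.5).round(1))
for a,b in (((0,300),(270,272)),((60,563),(350,532))):
    print((atz(f,P(*b),60)-atz(f,P(*a),60)).round(1))
E
```

```text
(array([ 540.24223439, -366.71342992,   92.        ]), [(60.7, 43.8), (-8.3, 42.2), (20.4, 46.3), (50.0, 46.4), (78.8, 45.0), (109.2, 43.8), (140.1, 44.0), (-97.1, 44.8), (-66.6, 45.3), (-25.6, 7.0)])
[ 463.7 -375.2   79.5]
[ 433.1 -379.1   79.5]
[ 494.9 -372.    79.5]
[71.5  7.5  0. ]
[80.9  9.3  0. ]
```

About 9 clicks are needed: needle at 60.7°, zero at -9°, and 7.5° per click. The scale yaw is about 6° and the wheel top is near (462.5,-375). Next I move above the wheel.

Emit:
{"op": "apply_moves", "data": {
  "delta_pos": [
    [-0.2, 0.2, 0],
    [-0.36, 0.36, 0],
    [-0.36, 0.36, -0.2],
    [-0.36, 0.36, -0.5],
    [-0.36, 0.36, -0.8],
    [-0.36, 0.36, -1],
    [-0.36, 0.36, -1],
    [-0.36, 0.36, -1]
  ],
  "rot": [
    [0, 0, 0.07],
    [0, 0, 0.07],
    [0, 0, 0.07],
    [0, 0, 0.07],
    [0, 0, 0.07],
    [0, 0, 0.07],
    [0, 0, 0.07],
    [0, 0, 0.07]
  ],
  "hand": [0, 0, 0, 0, 0, 0, 0, 0]
}}

```text
time_s: 11.67
ee_pos: [452.6, -376.5, 110.8]
ee_rot: [-179.9, -0.1, 96.3]
force: [-0.1, -0.5, 0.8]
gripper_width: 0.5
gripper_force: 0.0
```

```bash
python3 - <<'E'
from h import *
s=env.state(); print(s['time_s'],s['ee_pos'],s['ee_rot'],s['gripper_width'],s['force'])
f=cam('wrist'); save(f,'g.png')
print(proj(f,[462.5,-375,79.5]),proj(f,s['ee_pos']))
E
```

```text
11.6667 [ 452.61597486 -376.4968817   110.80341688] [-1.79918915e+02 -9.62800344e-02  9.63020150e+01] 0.5125331578085437 [-0.07082365 -0.51442969  0.8422399 ]
[265.4148523  218.46450932] [250.32867806 237.42174406]
```

View pics/g.png

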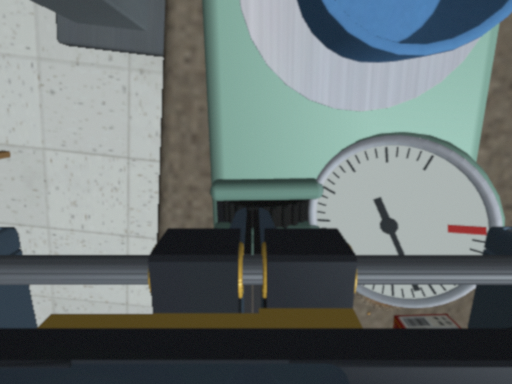

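The fingers are over the wheel, with the dial and its red mark at (467,229) in view. Going down to touch.

Emit:
{"op": "apply_moves", "data": {
  "delta_pos": [
    [0, 0, -0.12],
    [0, 0, -0.22],
    [0, 0, -0.245],
    [0, 0, -0.26],
    [0, 0, -0.27],
    [0, 0, -0.275],
    [0, 0, -0.275]
  ],
  "rot": [
    [0, 0, 0],
    [0, 0, 0],
    [0, 0, 0],
    [0, 0, 0],
    [0, 0, 0],
    [0, 0, 0],
    [0, 0, 0]
  ],
  "hand": [0, 0, 0, 0, 0, 0, 0]
}}

```text
time_s: 12.3
ee_pos: [453.6, -377.4, 79.4]
ee_rot: [179.9, 0.1, 96.3]
force: [0.3, -0.6, 1.7]
gripper_width: 0.3
gripper_force: 0.6
```

Emit:
{"op": "apply_moves", "data": {
  "delta_pos": [
    [0, 0, -0.005],
    [0, 0, -0.01],
    [0, 0, -0.01],
    [0, 0, -0.01]
  ],
  "rot": [
    [0, 0, 0],
    [0, 0, 0],
    [0, 0, 0],
    [0, 0, 0]
  ],
  "hand": [0, 0, 0, 0]
}}

```text
time_s: 12.63
ee_pos: [453.6, -377.5, 79.1]
ee_rot: [179.9, 0.1, 96.3]
force: [-0.3, 0.9, 7.9]
gripper_width: 0.5
gripper_force: 4.0
```

Emit:
{"op": "apply_moves", "data": {
  "delta_pos": [
    [0, 0, -0.005],
    [0, 0, -0.01],
    [0, 0, -0.01],
    [0, 0, -0.01]
  ],
  "rot": [
    [0, 0, 0],
    [0, 0, 0],
    [0, 0, 0],
    [0, 0, 0]
  ],
  "hand": [0, 0, 0, 0]
}}

```text
time_s: 12.97
ee_pos: [453.7, -377.5, 79.0]
ee_rot: [179.9, 0.1, 96.3]
force: [-2.8, 1.9, 14.6]
gripper_width: 0.4
gripper_force: 6.7
```

Emit:
{"op": "apply_moves", "data": {
  "delta_pos": [
    [0.02, 0.003, 0],
    [0.04, 0.006, 0],
    [0.06, 0.009, 0],
    [0.08, 0.012, 0],
    [0.1, 0.015, 0],
    [0.12, 0.018, 0],
    [0.14, 0.02, 0],
    [0.16, 0.022, 0],
    [0.16, 0.022, 0]
  ],
  "rot": [
    [0, 0, 0],
    [0, 0, 0],
    [0, 0, 0],
    [0, 0, 0],
    [0, 0, 0],
    [0, 0, 0],
    [0, 0, 0],
    [0, 0, 0],
    [0, 0, 0]
  ],
  "hand": [0, 0, 0, 0, 0, 0, 0, 0, 0]
}}

```text
time_s: 13.72
ee_pos: [474.1, -375.0, 78.7]
ee_rot: [179.7, 0.2, 96.3]
force: [1.5, 1.5, 8.1]
gripper_width: 0.5
gripper_force: 4.5
```

```bash
cat >> h.py <<'E'
def red(f):
    h=cv2.cvtColor(f['pixels'],cv2.COLOR_RGB2HSV); hub=proj(f,[540.2,-366.7,92])
    m=((h[...,0]<8)|(h[...,0]>172))&(h[...,1]>120)&(h[...,2]>80)
    m=m.astype(np.uint8); n,l,s,c=cv2.connectedComponentsWithStats(m)
    for i in range(1,n):
        if s[i,4]<15: continue
        C,o=dial(f,hub,[c[i]],6.2); C=o[0]
        if 36<C[1]<52: print('red angle',C,'area',s[i,4],'px',c[i].round(1),'hub',hub.round(1))
E
python3 - <<'E'
from h import *
f=cam('wrist'); red(f)
E
```

Emit:
{"op": "apply_moves", "data": {
  "delta_pos": [
    [0, 0, 0.1],
    [-0.08, -0.01, 0.15],
    [-0.18, -0.015, 0.15],
    [-0.18, -0.015, 0.15],
    [-0.18, -0.015, 0.15]
  ],
  "rot": [
    [0, 0, 0],
    [0, 0, 0],
    [0, 0, 0],
    [0, 0, 0],
    [0, 0, 0]
  ],
  "hand": [0, 0, 0, 0, 0]
}}

```text
time_s: 14.18
ee_pos: [449.2, -375.8, 93.7]
ee_rot: [-180.0, -0.1, 96.2]
force: [0.5, 0.4, -0.7]
gripper_width: 0.6
gripper_force: 0.0
```

```bash
python3 - <<'E'
from h import *
print(env.state()['ee_pos'])
f=cam('wrist'); red(f); h=proj(f,[540.2,-366.7,92]); print(h)
t=cam('top'); red(t); print(lm(t,'zero_mark'),lm(t,'needle_tip'))
a=cv2.resize(f['pixels'][120:320,240:512],(544,400)); c=cv2.resize(t['pixels'][170:230,265:330],(433,400),interpolation=cv2.INTER_CUBIC)[:,:256]
cv2.imwrite('pics/i.png',np.hstack([a,c])[:,:,::-1])
E
```

```text
[ 449.16262074 -375.83575401   93.65135334]
[405.87602284 237.52889968]
(None, 0) (None, 0)
```

View pics/i.png

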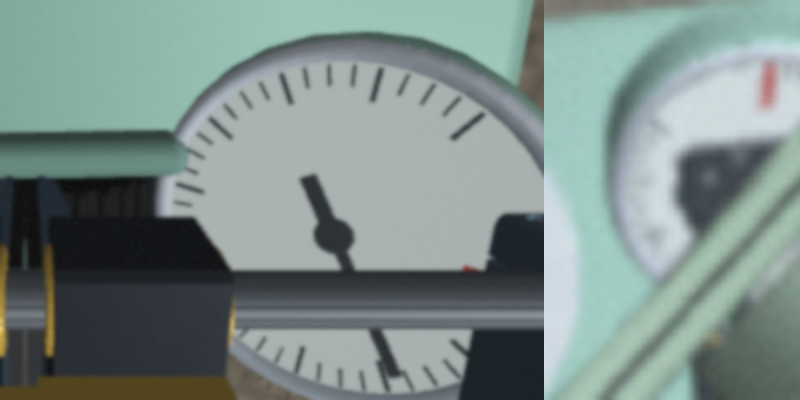

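In the wrist view, a long mark (the last before the gap) is at crop (465,125). The red is now half hidden behind the rod near (470,268). The top view also shows the red.

```bash
python3 - <<'E'
from h import *
f=cam('wrist')
P=lambda u,v:(240+(u+.5)/2-.5,120+(v+.5)/2-.5)
hub=P(333,236); print(hub,proj(f,[540.2,-366.7,92]))
print(dial(f,hub,[P(*q) for q in((465,125),(378,85),(288,88),(220,127),(390,372),(470,268))],6.2))
t=cam('top'); h=proj(t,[540.2,-366.7,92]); Q=lambda u,v:(265+u*.15,170+v*.15); print(h,dial(t,h,[Q(768,85),Q(768-544,85)],6.2))
E
```

```text
(406.25, 237.75) [403.69562714 237.34696848]
(array([ 541.75151031, -366.78630582,   92.        ]), [(-54.4, 45.7), (-82.7, 45.8), (-111.9, 45.6), (-142.0, 45.5), (62.5, 42.7), (1.4, 33.4)])
[297.05219615 197.24639568] (array([ 540.2, -366.7,   92. ]), [(84.6, 209.4), (7.5, 40.2)])
```

The first stroke gave 2 clicks (marks moved about 14°), so 7 remain. I'm repeating the same stroke.

Emit:
{"op": "apply_moves", "data": {
  "delta_pos": [
    [0.02, -0.005, -0.05],
    [0.02, -0.005, -0.1],
    [0.02, -0.005, -0.13],
    [0.02, -0.005, -0.15],
    [0.02, -0.005, -0.15]
  ],
  "rot": [
    [0, 0, 0],
    [0, 0, 0],
    [0, 0, 0],
    [0, 0, 0],
    [0, 0, 0]
  ],
  "hand": [0, 0, 0, 0, 0]
}}

```text
time_s: 14.9
ee_pos: [453.3, -376.8, 78.8]
ee_rot: [179.9, 0.1, 96.3]
force: [-4.7, 4.0, 18.4]
gripper_width: 1.1
gripper_force: 9.3
```

Emit:
{"op": "apply_moves", "data": {
  "delta_pos": [
    [0.02, 0.003, 0],
    [0.04, 0.006, 0],
    [0.06, 0.009, 0],
    [0.08, 0.012, 0],
    [0.1, 0.015, 0],
    [0.12, 0.018, 0],
    [0.14, 0.02, 0],
    [0.16, 0.022, 0],
    [0.16, 0.022, 0]
  ],
  "rot": [
    [0, 0, 0],
    [0, 0, 0],
    [0, 0, 0],
    [0, 0, 0],
    [0, 0, 0],
    [0, 0, 0],
    [0, 0, 0],
    [0, 0, 0],
    [0, 0, 0]
  ],
  "hand": [0, 0, 0, 0, 0, 0, 0, 0, 0]
}}

```text
time_s: 15.65
ee_pos: [474.6, -374.2, 78.4]
ee_rot: [179.7, 0.1, 96.3]
force: [2.6, 3.9, 10.4]
gripper_width: 0.1
gripper_force: 6.1
```

Emit:
{"op": "apply_moves", "data": {
  "delta_pos": [
    [0, 0, 0.1],
    [-0.08, -0.01, 0.15],
    [-0.18, -0.017, 0.15],
    [-0.18, -0.017, 0.15],
    [-0.18, -0.017, 0.15]
  ],
  "rot": [
    [0, 0, 0],
    [0, 0, 0],
    [0, 0, 0],
    [0, 0, 0],
    [0, 0, 0]
  ],
  "hand": [0, 0, 0, 0, 0]
}}

```text
time_s: 16.07
ee_pos: [449.0, -375.8, 93.2]
ee_rot: [-179.9, -0.1, 96.2]
force: [-1.3, 0.4, -0.7]
gripper_width: 0.4
gripper_force: 0.0
```

```bash
cat >> h.py <<'E'
def marks(f,hub3=(541.7,-366.8,92),yaw=6.2):
    # unwarp dial to polar: rows angle -160..0, darkness at long-mark inner radius and at short marks
    Rz=Ro.from_euler('z',yaw,degrees=True).as_matrix(); a=np.radians(35)
    n=Rz@[-np.sin(a),0,np.cos(a)]; up=Rz@[np.cos(a),0,np.sin(a)]; rt=np.cross(up,n); C=np.array(hub3)
    A=np.arange(-160,160,.5); R=np.arange(40.5,44,.5); m=np.zeros((len(A),len(R),2),np.float32)
    for i,x in enumerate(np.radians(A)):
        for j,r in enumerate(R): m[i,j]=proj(f,C+r*(np.cos(x)*up+np.sin(x)*rt))
    im=cv2.remap(f['pixels'],m[...,0],m[...,1],cv2.INTER_LINEAR).astype(float)
    g=cv2.GaussianBlur(im.mean(2).mean(1)[None],(1,1),0).ravel(); rd=(im[...,0]-im[...,1]).mean(1)
    from scipy.signal import find_peaks
    pk=find_peaks(-g,prominence=20)[0]; print('dark',[(A[k],int(g[k])) for k in pk])
    if rd.max()>40: w=np.clip(rd-30,0,None); print('red',(A*w).sum()/w.sum())
E
python3 - <<'E'
from h import *
print(env.state()['ee_pos']); f=cam('wrist'); marks(f); save(f,'j.png'); t=cam('top'); red(t)
E
```

```text
[ 449.02979245 -375.78099668   93.23137321]
dark [(np.float64(-156.5), 119), (np.float64(-127.5), 116), (np.float64(-98.0), 101), (np.float64(-68.5), 89), (np.float64(-38.5), 76), (np.float64(-5.0), 34), (np.float64(27.5), 35), (np.float64(45.0), 144), (np.float64(53.0), 81), (np.float64(63.0), 51), (np.float64(76.0), 145), (np.float64(84.0), 80), (np.float64(91.5), 149), (np.float64(107.0), 154), (np.float64(114.5), 89), (np.float64(121.0), 106)]
```

Long marks shifted another 15°, making 4 clicks, and 5 remain. Two more 2-click strokes.

Emit:
{"op": "apply_moves", "data": {
  "delta_pos": [
    [0.02, -0.005, -0.05],
    [0.02, -0.005, -0.1],
    [0.02, -0.005, -0.13],
    [0.02, -0.005, -0.145],
    [0.02, -0.005, -0.145]
  ],
  "rot": [
    [0, 0, 0],
    [0, 0, 0],
    [0, 0, 0],
    [0, 0, 0],
    [0, 0, 0]
  ],
  "hand": [0, 0, 0, 0, 0]
}}

```text
time_s: 16.58
ee_pos: [453.0, -376.8, 78.4]
ee_rot: [180.0, 0.0, 96.3]
force: [-4.3, 2.7, 15.0]
gripper_width: 0.4
gripper_force: 7.9
```

Emit:
{"op": "apply_moves", "data": {
  "delta_pos": [
    [0.02, 0.003, 0],
    [0.04, 0.006, 0],
    [0.06, 0.009, 0],
    [0.08, 0.012, 0],
    [0.1, 0.015, 0],
    [0.12, 0.018, 0],
    [0.14, 0.02, 0],
    [0.16, 0.022, 0],
    [0.16, 0.022, 0]
  ],
  "rot": [
    [0, 0, 0],
    [0, 0, 0],
    [0, 0, 0],
    [0, 0, 0],
    [0, 0, 0],
    [0, 0, 0],
    [0, 0, 0],
    [0, 0, 0],
    [0, 0, 0]
  ],
  "hand": [0, 0, 0, 0, 0, 0, 0, 0, 0]
}}

```text
time_s: 17.33
ee_pos: [474.5, -374.2, 78.1]
ee_rot: [179.7, 0.1, 96.3]
force: [3.0, 2.0, 7.7]
gripper_width: 0.3
gripper_force: 4.1
```

Emit:
{"op": "apply_moves", "data": {
  "delta_pos": [
    [0, 0, 0.1],
    [-0.08, -0.01, 0.145],
    [-0.18, -0.017, 0.145],
    [-0.18, -0.017, 0.145],
    [-0.18, -0.017, 0.145]
  ],
  "rot": [
    [0, 0, 0],
    [0, 0, 0],
    [0, 0, 0],
    [0, 0, 0],
    [0, 0, 0]
  ],
  "hand": [0, 0, 0, 0, 0]
}}

```text
time_s: 17.75
ee_pos: [449.1, -375.8, 93.3]
ee_rot: [-179.9, -0.1, 96.2]
force: [0.3, -0.2, 0.0]
gripper_width: 0.8
gripper_force: 0.0
```

```bash
python3 - <<'E'
from h import *
f=cam('wrist'); marks(f)
E
```

```text
dark [(np.float64(-139.5), 119), (np.float64(-110.5), 110), (np.float64(-81.0), 97), (np.float64(-51.0), 80), (np.float64(-3.5), 34), (np.float64(27.0), 36), (np.float64(40.5), 80), (np.float64(47.5), 146), (np.float64(55.5), 149), (np.float64(63.0), 50), (np.float64(71.0), 82), (np.float64(78.5), 149), (np.float64(86.0), 150), (np.float64(94.0), 153), (np.float64(101.5), 89), (np.float64(121.0), 105)]
red 40.107498535442296
```

Emit:
{"op": "apply_moves", "data": {
  "delta_pos": [
    [0.02, -0.005, -0.05],
    [0.02, -0.005, -0.1],
    [0.02, -0.005, -0.13],
    [0.02, -0.005, -0.145],
    [0.02, -0.005, -0.145]
  ],
  "rot": [
    [0, 0, 0],
    [0, 0, 0],
    [0, 0, 0],
    [0, 0, 0],
    [0, 0, 0]
  ],
  "hand": [0, 0, 0, 0, 0]
}}

```text
time_s: 18.22
ee_pos: [452.4, -376.7, 78.0]
ee_rot: [-179.9, 0.0, 96.3]
force: [-4.8, 2.4, 13.7]
gripper_width: 0.5
gripper_force: 6.5
```

Emit:
{"op": "apply_moves", "data": {
  "delta_pos": [
    [0.02, 0.003, 0],
    [0.04, 0.006, 0],
    [0.06, 0.009, 0],
    [0.08, 0.012, 0],
    [0.1, 0.015, 0],
    [0.12, 0.018, 0],
    [0.14, 0.02, 0],
    [0.16, 0.022, 0],
    [0.16, 0.022, 0]
  ],
  "rot": [
    [0, 0, 0],
    [0, 0, 0],
    [0, 0, 0],
    [0, 0, 0],
    [0, 0, 0],
    [0, 0, 0],
    [0, 0, 0],
    [0, 0, 0],
    [0, 0, 0]
  ],
  "hand": [0, 0, 0, 0, 0, 0, 0, 0, 0]
}}

```text
time_s: 18.97
ee_pos: [474.4, -374.1, 77.6]
ee_rot: [179.8, 0.1, 96.3]
force: [3.3, 1.8, 5.9]
gripper_width: 0.4
gripper_force: 3.2
```

Emit:
{"op": "apply_moves", "data": {
  "delta_pos": [
    [0, 0, 0.1],
    [-0.08, -0.01, 0.145],
    [-0.18, -0.017, 0.145],
    [-0.18, -0.017, 0.145],
    [-0.18, -0.017, 0.145]
  ],
  "rot": [
    [0, 0, 0],
    [0, 0, 0],
    [0, 0, 0],
    [0, 0, 0],
    [0, 0, 0]
  ],
  "hand": [0, 0, 0, 0, 0]
}}

```text
time_s: 19.38
ee_pos: [449.2, -375.8, 93.3]
ee_rot: [-179.9, -0.1, 96.2]
force: [0.1, 0.4, -0.5]
gripper_width: 0.4
gripper_force: 0.0
```

```bash
python3 - <<'E'
from h import *
f=cam('wrist'); marks(f); print(env.state()['ee_pos'])
E
```

```text
dark [(np.float64(-150.5), 119), (np.float64(-121.5), 112), (np.float64(-92.0), 105), (np.float64(-62.5), 90), (np.float64(-32.5), 74), (np.float64(-4.5), 34), (np.float64(27.5), 35), (np.float64(62.5), 51), (np.float64(74.5), 147), (np.float64(82.0), 149), (np.float64(90.0), 85), (np.float64(97.5), 153), (np.float64(121.0), 103)]
red 58.37440157702055
[ 449.69780807 -375.90728316   93.37845103]
```

The red is now at about 58° and the needle at 62.5°. I'm backing off to see it unobstructed before deciding on another click.

Emit:
{"op": "apply_moves", "data": {
  "delta_pos": [
    [0, 0, 0.35],
    [0.1, -0.1, 0.7],
    [0.3, -0.36, 1],
    [0.38, -0.36, 1],
    [0.38, -0.36, 1],
    [0.38, -0.36, 1]
  ],
  "rot": [
    [0, 0, 0],
    [0, 0, 0],
    [0, 0, -0.07],
    [0, 0, -0.07],
    [0, 0, -0.07],
    [0, 0, -0.07]
  ],
  "hand": [0, 0, 0, 0, 0, 0]
}}

```text
time_s: 19.93
ee_pos: [496.3, -419.2, 213.2]
ee_rot: [-180.0, -0.0, 90.3]
force: [-0.0, 0.0, -1.1]
gripper_width: 0.4
gripper_force: 0.0
```

```bash
python3 - <<'E'
from h import *
print(env.state()['ee_pos']); f=cam('wrist'); marks(f); marks(f,(540.2,-366.7,92))
p=proj(f,[541,-367,92]); c0,r0=int(p[0])-80,int(p[1])-60; print(c0,r0,p)
a=cv2.resize(f['pixels'][r0:r0+120,c0:c0+160],(800,600),interpolation=cv2.INTER_CUBIC); cv2.imwrite('pics/k.png',a[:,:,::-1])
E
```

```text
[ 496.25476607 -419.15045079  213.16300093]
dark [(np.float64(-150.5), 158), (np.float64(-121.5), 163), (np.float64(-93.0), 147), (np.float64(-63.5), 136), (np.float64(-33.0), 125), (np.float64(-2.5), 119), (np.float64(61.0), 89), (np.float64(75.0), 173), (np.float64(90.5), 130), (np.float64(121.5), 132), (np.float64(151.5), 144)]
red 59.281709558823515
dark [(np.float64(-149.5), 131), (np.float64(-119.5), 145), (np.float64(-91.0), 142), (np.float64(-61.0), 144), (np.float64(-32.0), 137), (np.float64(-2.0), 132), (np.float64(60.5), 82), (np.float64(88.0), 130), (np.float64(119.0), 131), (np.float64(150.0), 137)]
red 57.398631840796035
220 71 [300.60246183 131.55521161]
```

View pics/k.png

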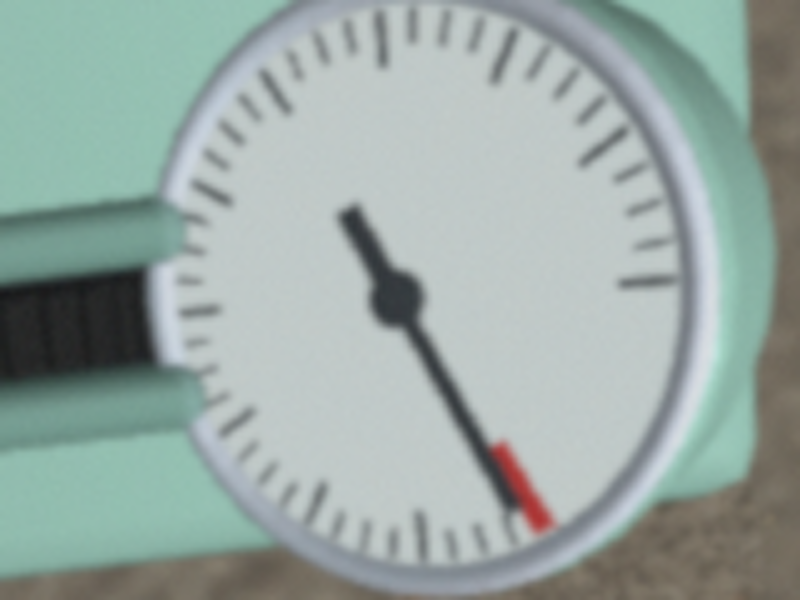

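The needle tip is at crop (512,507), and the red mark spans (500,450) to (545,525), slightly short of the needle. I'll fit the plate from the long marks to decide on one more click.

```bash
python3 - <<'E'
from h import *
from scipy.optimize import least_squares as ls
f=cam('wrist')
P=lambda u,v:np.array((220+(u+.5)/5-.5,71+(v+.5)/5-.5))
# long marks inner/outer mid points: 100g.. at plate angle 30k from red
L=[(421,535,1),(317,503,2),(238,422,3),(199,311,4),(211,192,5),(275,92,6),(382,40,7),(503,57,8),(604,147,9),(648,283,10)]
def frame(yaw,tilt=35):
    Rz=Ro.from_euler('z',yaw,degrees=True).as_matrix(); a=np.radians(tilt)
    n=Rz@[-np.sin(a),0,np.cos(a)]; up=Rz@[np.cos(a),0,np.sin(a)]; return n,up,np.cross(up,n)
def res(v):
    n,up,rt=frame(6.2); C=np.array([v[0],v[1],v[4]]); o=[]
    for u,w,k in L:
        t=np.radians(v[2]+30*k); o+=list(proj(f,C+v[3]*(np.cos(t)*up+np.sin(t)*rt))-P(u,w))
    return np.array(o)
r=ls(res,[540,-367,58,46,92]); v=r.x; print('fit',v.round(2),'rms',np.sqrt((r.fun**2).mean()))
n,up,rt=frame(6.2); C0=np.array([v[0],v[1],v[4]])
for h in(0,2,4,6):
    C=C0+n*h; X=[]
    for q in((397,298),(512,507),(350,212),(500,450),(545,525)):
        c,d=ray(f,P(*q)); X.append(c+d*(n@(C-c))/(n@d)-C)
    D=X[1]-X[2]; g=lambda D:np.degrees(np.arctan2(D@rt,D@up)).round(1)
    print(h,'hub off',(X[0]@up).round(1),(X[0]@rt).round(1),'needle dir',g(D),g(X[1]-X[0]),'tip',g(X[1]),np.linalg.norm(X[1]).round(1),'red',g(X[3]),g(X[4]))
E
```

```text
fit [ 555.79 -372.34   59.19   62.25  -22.95] rms 0.24615221673149007
0 hub off -1.5 0.0 needle dir 62.1 62.0 tip 63.3 59.8 red 57.9 58.5
2 hub off -0.5 -0.2 needle dir 62.1 62.0 tip 62.4 59.8 red 56.7 57.7
4 hub off 0.6 -0.4 needle dir 62.1 62.0 tip 61.4 59.8 red 55.5 56.9
6 hub off 1.6 -0.5 needle dir 62.1 62.0 tip 60.4 59.8 red 54.3 56.0
```

The plate fit puts the zero at 58–59° and the needle at 62°, a gap of about 0.45 mark or 2.5 mm. The zero has moved about 68°, which is 9 clicks, matching the initial count. Another click would overshoot by at least as much, so I'm handing in.

Emit:
{"op": "apply_moves", "data": {
  "delta_pos": [
    [0, 0, 0],
    [0, 0, 0],
    [0, 0, 0],
    [0, 0, 0],
    [0, 0, 0],
    [0, 0, 0]
  ],
  "rot": [
    [0, 0, 0],
    [0, 0, 0],
    [0, 0, 0],
    [0, 0, 0],
    [0, 0, 0],
    [0, 0, 0]
  ],
  "hand": [0, 0, 0, 0, 0, 0]
}}

```text
time_s: 20.53
ee_pos: [496.1, -419.1, 214.0]
ee_rot: [180.0, -0.0, 90.3]
force: [-0.8, -0.2, -0.1]
gripper_width: 0.7
gripper_force: 0.0
```

```bash
python3 - <<'E'
from h import *
f=cam('wrist'); marks(f); print(env.job_done())
E
```

```text
dark [(np.float64(-150.5), 159), (np.float64(-121.5), 162), (np.float64(-93.0), 149), (np.float64(-63.5), 132), (np.float64(-33.0), 126), (np.float64(-2.5), 121), (np.float64(61.0), 89), (np.float64(75.0), 172), (np.float64(90.5), 131), (np.float64(121.5), 137), (np.float64(151.5), 147)]
red 59.18859949737262
the job is handed in; nothing more can be done
None
```

I set the bowl on the middle of the pan (about 3 mm off centre) and let go, then rolled the dial about 9 clicks until the red zero sat roughly 2.5 mm (under half a mark) from the needle tip, and handed the job in; no pass/fail result came back.

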